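Fill the roll tray and serve the last roll with the tongs

ROBOT

A 7-joint arm with a two-finger parallel gripper is mounted at the origin on a cart in front of the work surface, level with it; the furniture and walls round the work are solid. World frame = base frame: x ahead of the robot, y to its left, z up, the work surface at z = 0. Lengths are in mm, angles in rad, forces in N, time in s.
With the tool pointing down it reaches from about 425 to 875 mm from the base axis. Payload 8.4 kg.
Tool frame: the origin (TCP) lies at the very end of the fingers, on their centre line; the grasp point (between the pads) lies 19 mm behind it; z points along the fingers, y is the line along which they close (so a half turn about z gives the same grasp; the last joint's range is limited). The gripper opens to 85 mm and grips with 20 to 120 N. Pads are 22 mm wide; open, the fingers measure 114 mm over their backs; the gripper's body (76 mm by 85 mm) begins 54 mm behind the grasp point. The pads swing forward as they close: fully open they stand 13 mm farther back than shut.
Start: joints at [1.193, 0.333, 0.04, 1.465, -0.013, 1.343, -0.059], TCP at [178.859, -624.878, 206.408] pointing down, gripper open.
Joint ranges: [-2.58, 2.58], [-0.38, 2.09], [-1.3, 1.39], [0.25, 2.4], [-1.5, 4.64], [0.08, 2.09], [-2.65, 2.65]. Speed limits (rad/s): [2.22, 2.22, 2.79, 2.79, 3.14, 3.14, 3.14].

INTERFACE

Orientations are given as a unit quaternion [w, x, y, z].
In Python, from cell import manip gives the robot as it stands.
- The arm moves only by the tool move_arm, never from a script. Its argument "commands" is text: rows parted by semicolons, each of 7 numbers parted by spaces: the shift along the tool's x, y, z in units of 40 cm (1.0 is 40 cm), then the turn, a rotation vector about the tool's x, y, z in units of 180 degrees (1.0 is 180 degrees), then the gripper command: -1 is fully open, 1 is shut, values between are in proportion. In form: dx dy dz ax ay az gripper; .... A call has 1 to 10 rows; each row is the pose to reach, as a shift and turn from the pose commanded when the call began, along the tool's axes at that moment, turning the shorter way round; what a row does not reach only later rows make up. A row lasts 1/10 s, in which the tool goes at most 50 mm and 8.59 degrees, less where a joint would pass 70% of its speed; a pose out of reach is approached as far as the arm can. A call with a number of a shift or a turn outside -1 to 1 is refused whole. A call with a gripper value outside its range is refused whole. The fingers move at their own pace and stop on an object; "grip_force" is the grip in N (left out, the last holds). Time passes only in rows, so rows that repeat a pose let the fingers close. It gives the time, the measured TCP pose, the force, the opening and the grip force at its end, in the units of the state.
- manip.read_state(): the state, without advancing time (a new reading comes with each control period).
- manip.grab_frame(name): name is "side" or "top"; returns a dict with "image" (400x640x3 uint8, red, green, blue), "intrinsics" (3x3 intrinsics, pixels), "world_from_camera" (4x4, takes a point from camera to world coordinates). Camera axes: x right, y up, looking along -z (the intrinsics and any distortion apply to the point x, -y, -z); pixel columns grow to the right and rows downward; lengths in mm; the calibration is good to about 2 mm. A picture is of the moment at which its call begins. There is no depth.
- manip.job_done(): hands the job in; it is judged then, once.
Trained networks look in a picture, given as the dict that the camera call returned (one of the last four; its "shot" number tells which), for a name from the list of things; names that differ only in an ending like _2 or _b are one class to them, and where a whole thing is asked for, a point or a joint stands for the part that bears it (a point fixed in the world has none). Each returns a list of dicts, best first, with "conf" (0 to 1); they miss things now and then, are a little off and sometimes report something else, mostly with a low value. They report only what shows in the picture. A call takes as long as a camera call.
- manip.search_frame(thing, picture): "centre" ([column, row] as shares, 0 to 1, of the picture: columns of its width, rows of its height, amid what is visible of it).
The state is a dict: "t": time; "joint_pos": joint angles; "qd": joint speeds; "tau": joint torques, N m; "eef_pos": TCP position; "orientation": TCP orientation; "contact_force": force on the tool from outside, world axes, zero at the start; "ft_torque": the same for the moment, N m; "opening": opening from 0.0 (shut) to 1.0 (fully open); "gripper_force": force on a finger pad.
Only numpy, scipy, OpenCV 4.12 (cv2) and the standard library are available. Lean on these libraries where they do the work, as an engineer would, in place of code of your own. Each camera call takes 0.05 s, during which the arm holds its last target. There are 200 camera calls.

TASK

Put the two bread rolls that stand loose on the worktop into the two empty wells of the wooden tray, one roll in each well, upright. Then pick up the kitchen tongs, close them on the last roll, the one on the small round bread board, without touching that roll with the gripper itself, and lift it at least 10 cm above the worktop. Finish while holding it still up there in the tongs, and leave the other things where they are.

Things in the scene. Friction and masses are not known exactly. Their poses are not given: they have to be found in the camera images.
- tray: low wooden serving tray, fixed, 236 x 94 x 18 mm, with three round wells in a row along its x axis (its long side). Origin: centre of its underside, z up.
- tray_hole0 (a point): centre of the mouth of the nearest well (at x = -74 mm in the tray's frame, 18 mm above the worktop); empty. Each well is 58 mm across and 14 mm deep, so its floor is 4 mm above the worktop.
- tray_hole1 (a point): centre of the mouth of the middle well (at x = 0 in the tray's frame); empty.
- roll_set: small round bread roll: 46 mm across, 42 mm high, flat underside, straight sides from 10 to 27 mm above the underside, domed top; 45 g. Origin: centre of its underside, z up. It already stands in the farthest well of the tray (x = +74 mm) and stays there.
- roll_a: small round bread roll: 46 mm across, 42 mm high, flat underside, straight sides from 10 to 27 mm above the underside, domed top; 45 g. Origin: centre of its underside, z up. It stands loose on the worktop to the left of the tray and goes into one of the empty wells (either).
- roll_b: small round bread roll: 46 mm across, 42 mm high, flat underside, straight sides from 10 to 27 mm above the underside, domed top; 45 g. Origin: centre of its underside, z up. It stands loose on the worktop farther left and goes into the other empty well.
- roll_serve: small round bread roll: 46 mm across, 42 mm high, flat underside, straight sides from 10 to 27 mm above the underside, domed top; 45 g. Origin: centre of its underside, z up. It stands on the round bread board; to be lifted with the tongs.
- board: round wooden bread board, fixed, 92 mm across, 10 mm high, at the right front. Origin: centre of its underside.
- tongs: small steel kitchen tongs lying on edge on the worktop, jaws pointing to the robot's right; 215 mm long, 120 g, two upright strip arms 22 mm high, sprung apart. Origin: on the worktop below the middle of the two black grips, near the centre of mass; x along the tongs to the jaws, y across (the squeezing direction), z up. The frame belongs to the left arm (+y).
- tongs_grip (a point): midpoint between the two black grips, 12 mm above the origin. The grips are 74 mm long (x -42 to +32 mm of it), 24 mm high; over their outsides 56 mm wide when open, 38 mm when closed on a roll (then parallel), 32 mm at the stop. Squeezed to about 48 mm the tongs can be carried with the jaws still open. Squeezing takes about 7 N at first, 12 N at 38 mm.
- tongs_jaw (a point): point midway between the open jaws, 85 mm ahead of the grips' middle, 11 mm up (half the jaws' height); here the centre of a held roll comes to lie. The jaws reach from 63 to 107 mm ahead of the origin and leave 76 mm between their ends when open, about 58 mm when the grips are squeezed to 48 mm. The point turns with the left arm.
- tongs_arm (a joint): closing angle of the tongs about the hinge, 90 mm behind the origin: 0 open (sprung to there), about 0.20 when closed on a roll, 0.27 fully closed; each arm turns by half of it.
- dish_rack: wire dish rack with a large basin and a pan in it, fixed furniture behind the tongs and the bread board; its front edge is 155 mm nearer the robot than its origin, its left edge 240 mm left of it; it stands up to about 0.4 m high, so the arm has to pass in front of it or above it.
- teaspoon: steel teaspoon, 130 mm long, 27 mm wide, lying at the front edge of the worktop; a bystander. Origin: centre of its underside.
- garlic: garlic bulb, 56 mm across, 56 mm high; a bystander at the right. Origin: centre of its underside.
- mug: mug with handle, 98 mm high; a bystander at the back. Origin: centre of its underside.
- tin: food tin, 75 mm across, 58 mm high; a bystander at the left. Origin: centre of its underside.

How it is judged (in metres and radians):
On the way, in this order (a step that is already met when the one before it is completed fails the run):
1. the two loose rolls stand in the two empty wells, one in each, let go ((((horizontal distance between roll_a and tray_hole0 below 0.012 m and height (world z) of roll_a below 0.009 m and angle between roll_a's own z axis and vertical below 0.15 rad) and (horizontal distance between roll_b and tray_hole1 below 0.012 m and height (world z) of roll_b below 0.009 m and angle between roll_b's own z axis and vertical below 0.15 rad)) or ((horizontal distance between roll_a and tray_hole1 below 0.012 m and height (world z) of roll_a below 0.009 m and angle between roll_a's own z axis and vertical below 0.15 rad) and (horizontal distance between roll_b and tray_hole0 below 0.012 m and height (world z) of roll_b below 0.009 m and angle between roll_b's own z axis and vertical below 0.15 rad))) and contact force between the fingers and roll_a below 0.1 N and contact force between the fingers and roll_b below 0.1 N), for 0.2 s.
2. the gripper has the tongs in hand, clear of the worktop (height (world z) of tongs above 0.012 m and contact force between the fingers and tongs above 1 N), for 0.2 s.
3. the last roll is held up in the tongs (height (world z) of roll_serve above 0.1 m and contact force between roll_serve and tongs above 0.5 N and contact force between roll_serve and the arm below 0.1 N and contact force between roll_serve and the fingers below 0.1 N and horizontal distance between roll_serve and tongs_jaw below 0.04 m and value of joint tongs_arm between 0.12 and 0.26 rad and contact force between the fingers and tongs above 1 N and linear speed of roll_serve below 0.03 m/s), for 0.2 s.
At the end, for the whole second after the job is handed in: All three wells hold a roll (the two added within 12 mm of centre, on the floor, upright within 9 degrees); the last roll is held still between the tongs' jaws, underside at least 10 cm above the worktop, the gripper squeezing the tongs and not touching the roll (all of step 3 and (((horizontal distance between roll_a and tray_hole0 below 0.012 m and height (world z) of roll_a below 0.009 m and angle between roll_a's own z axis and vertical below 0.15 rad) and (horizontal distance between roll_b and tray_hole1 below 0.012 m and height (world z) of roll_b below 0.009 m and angle between roll_b's own z axis and vertical below 0.15 rad)) or ((horizontal distance between roll_a and tray_hole1 below 0.012 m and height (world z) of roll_a below 0.009 m and angle between roll_a's own z axis and vertical below 0.15 rad) and (horizontal distance between roll_b and tray_hole0 below 0.012 m and height (world z) of roll_b below 0.009 m and angle between roll_b's own z axis and vertical below 0.15 rad))) and horizontal distance between roll_set and tray between 0.06 and 0.09 m and height (world z) of roll_set below 0.009 m); the arm keeps its last pose, push and grip.
It fails at once if the gripper or arm touches the last roll directly (contact force between roll_serve and the fingers above 0.5 N or contact force between roll_serve and the arm above 0.5 N).
It fails at once if a bystander (teaspoon, garlic bulb, mug or tin) is pushed more than 4 cm from its place (distance of any of teaspoon, garlic, mug, tin from where it was at the start of the episode above 0.04 m).
It also fails if it takes over 64 s, if anything falls off the work surface, if the arm or the gripper's body presses on something with over 40 N, if the wrist force passes 120 N, or if a joint passes its speed limit or range.

## Working session

There is one attempt and no reset: what is moved stays moved. The work goes in short steps, Python scripts to look and compute and a tool call to move; the robot and the scene stay as the last step left them, time stands still between calls to the robot, and variables do not carry over. Pictures are saved under pics/ and viewed, at most 10 in all, crops included, and the job is handed in when it is done.

Besides the shell and the picture viewer there is one more tool, called after "Request:" as name(argument=value, ...) on one line, values as JSON. move_arm: Moves the arm, as the interface text tells. Its arguments: {"type":"object","properties":{"commands":{"type":"string"},"grip_force":{"type":"number"}},"required":["commands"]}

```bash
mkdir -p pics; ls; python3 - <<'E'
from cell import manip
import cv2,numpy as np
s=manip.read_state();print(s)
for n in("side","top"):
    f=manip.grab_frame(n);cv2.imwrite(f"pics/{n}0.png",f["image"][:,:,::-1])
    print(n,f.keys(),f["intrinsics"],np.round(f["world_from_camera"],3))
    for t in["tray","roll_a","roll_serve","board","tongs","tongs_grip","tongs_jaw","garlic","teaspoon","tin","mug","dish_rack"]:
        print(t,[(np.round(np.array(d["centre"])*[640,400],1).tolist(),round(d["conf"],2)) for d in manip.search_frame(t,f)][:6])
E
```

```text
pics
{'t': 0.0, 'joint_pos': array([ 1.19280949,  0.33389897,  0.03989423,  1.46630016, -0.01344024,
        1.34334274, -0.05850761]), 'qd': array([ 2.45919307e-05, -9.39842033e-04,  9.90512591e-04, -8.69508067e-04,
       -4.82978572e-04,  9.97000651e-04,  7.83076328e-04]), 'tau': array([-1.64022726e-04, -6.58543324e+01,  1.36548869e+00, -4.05567741e+01,
        1.67033938e-02,  1.24979948e-02, -8.56263593e-08]), 'eef_pos': array([ 178.69806375, -624.40474502,  205.51517358]), 'orientation': array([-8.26756143e-04,  9.90303833e-01,  1.38915841e-01, -1.56825515e-04]), 'contact_force': array([ 1.09016127, -0.04959163, -0.94408659]), 'ft_torque': array([-0.02795183, -0.0004315 ,  0.01752658]), 'gripper_force': 0.0, 'opening': 1.0020352457417379}
side dict_keys(['image', 'intrinsics', 'world_from_camera', 'shot']) [[386.20195648   0.         318.70786208]
 [  0.         386.20195648 195.89185481]
 [  0.           0.           1.        ]] [[ 9.990000e-01 -1.900000e-02  4.700000e-02  6.745530e+02]
 [ 4.700000e-02  6.710000e-01 -7.400000e-01 -1.062486e+03]
 [-1.700000e-02  7.410000e-01  
[... 959 characters left out ...]
196850e+02]
 [-1.000000e+00 -9.000000e-03  1.500000e-02 -4.464000e+00]
 [ 1.400000e-02  1.440000e-01  9.890000e-01  1.222765e+03]
 [ 0.000000e+00  0.000000e+00  0.000000e+00  1.000000e+00]]
tray [([282.9, 208.7], 0.81)]
roll_a [([160.1, 216.8], 0.71), ([196.0, 243.9], 0.57), ([237.4, 247.5], 0.53)]
roll_serve [([237.0, 248.3], 0.66), ([417.1, 240.2], 0.64)]
board [([403.7, 251.1], 0.55)]
tongs [([356.1, 234.7], 0.7)]
tongs_grip [([343.0, 234.5], 0.73), ([280.5, 205.3], 0.17)]
tongs_jaw [([333.9, 243.8], 0.52), ([269.1, 270.4], 0.17)]
garlic [([465.4, 237.4], 0.62), ([350.9, 247.1], 0.35)]
teaspoon [([268.3, 273.3], 0.48)]
tin [([159.7, 218.6], 0.84)]
mug [([292.4, 132.2], 0.74)]
dish_rack []
```

View pics/top0.png

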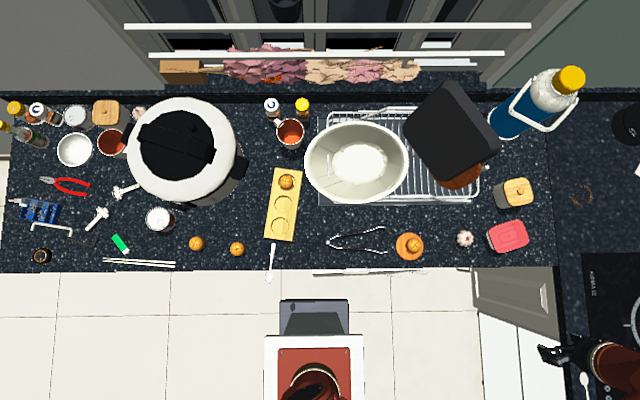

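View pics/side0.png

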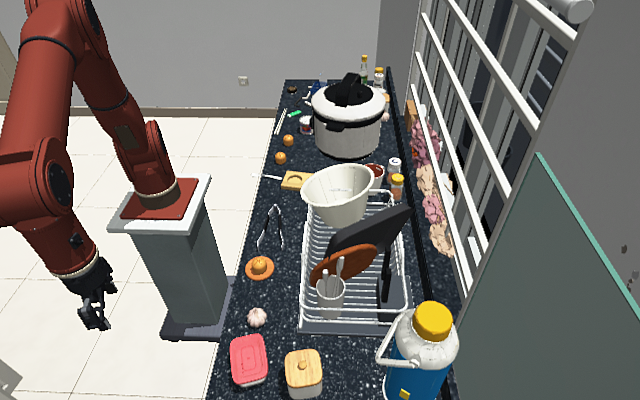

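Top view: loose rolls near (196,243) and (237,248). The tray is centred near (282,204), with its free wells near (281,203) and (277,225). The tongs run from the hinge at (328,240) to jaws at (385,240), the serve roll is near (412,244), and the garlic is at (465,238).

```bash
cat > h.py <<'E'
from cell import manip
import cv2,numpy as np
def px2w(f,uv,z):
    K=f["intrinsics"];T=np.array(f["world_from_camera"])
    d=np.linalg.inv(K)@[uv[0],uv[1],1];d=T[:3,:3]@(d*[1,-1,-1]);o=T[:3,3]
    return o+d*(z-o[2])/d[2]
def blobs(f,lo,hi,roi,mn=30):
    x0,y0,x1,y1=roi
    im=cv2.cvtColor(f["image"],cv2.COLOR_RGB2HSV)[y0:y1,x0:x1]
    m=cv2.inRange(im,lo,hi);n,l,s,c=cv2.connectedComponentsWithStats(m)
    return [(s[i,4],s[i,:4]+[x0,y0,0,0],c[i]+[x0,y0]) for i in range(1,n) if s[i,4]>=mn],m
E
python3 - <<'E'
from h import *
f=manip.grab_frame("top");im=f["image"]
hsv=cv2.cvtColor(im,cv2.COLOR_RGB2HSV)
for p in[(196,243),(237,248),(286,182),(412,244),(402,255),(270,235),(281,203),(277,225)]:print(p,hsv[p[1],p[0]])
a=cv2.resize(im[165:265,180:310],None,fx=6,fy=6,interpolation=cv2.INTER_CUBIC)
b=cv2.resize(im[215:275,315:445],None,fx=6,fy=6,interpolation=cv2.INTER_CUBIC)
cv2.imwrite("pics/a1.png",a[:,:,::-1]);cv2.imwrite("pics/b1.png",b[:,:,::-1])
E
```

```text
(196, 243) [ 26 138 254]
(237, 248) [ 15 196 193]
(286, 182) [ 24 144 254]
(412, 244) [ 27 128 255]
(402, 255) [ 17 182 251]
(270, 235) [ 25 108 251]
(281, 203) [ 26 109 251]
(277, 225) [ 26 109 251]
```

View pics/a1.png

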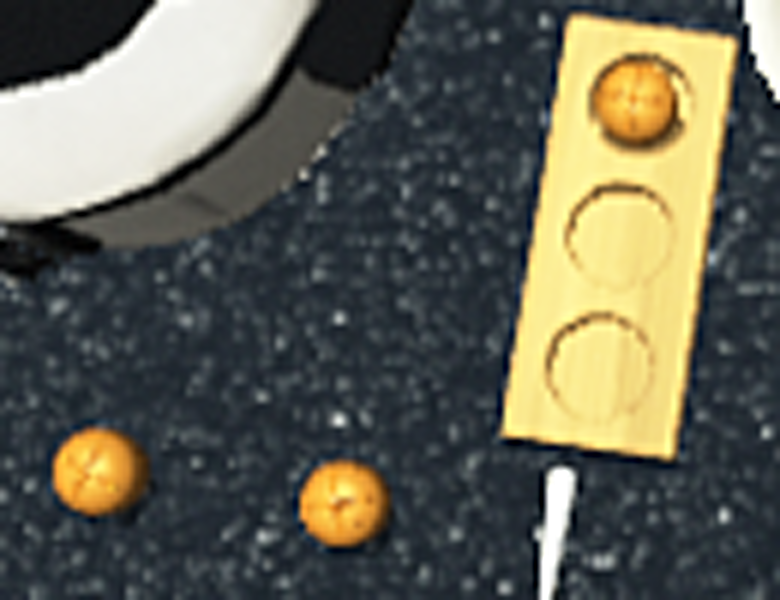

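View pics/b1.png

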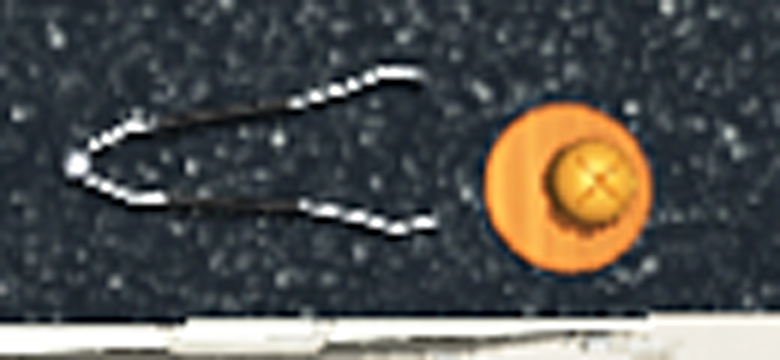

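```bash
python3 - <<'E'
from h import *
f=manip.grab_frame("top")
A=lambda x,y:((x+.5)/6+179.5,(y+.5)/6+164.5)
B=lambda x,y:((x+.5)/6+314.5,(y+.5)/6+214.5)
P=lambda n,uv,z:print(n,px2w(f,uv,z)[:2].round(1))
for p in[(569,14),(738,38),(675,460),(502,437)]:P("corner",A(*p),18)
for n,p in(("far",(643,103)),("mid",(620,237)),("near",(600,368))):P(n,A(*p),18)
P("rb",A(100,471),24);P("ra",A(345,504),24);P("set",A(634,100),28)
P("hinge",B(77,165),22)
for p in[(422,75),(437,222),(148,126),(292,103),(165,201),(300,209)]:P("tong",B(*p),22)
P("serve",B(593,180),34);P("board",B(568,187),10)
for n,uv,z in(("garlic",(465,238),28),("tin",(160,218),58),("mugtop",(290,130),98)):P(n,uv,z)
P("spoontip",A(562,465),3);P("rackedge",(318,207),0)
b,m=blobs(f,(5,120,90),(35,255,255),(180,225,260,265));
for x in b:P(("blob",x),x[2],24)
E
```

```text
corner [699.6 125.1]
corner [685.1  30.3]
corner [450.   65.9]
corner [463.6 160.3]
far [648.4  83.5]
mid [573.1  96.2]
near [500.7 106.9]
rb [447.5 376.2]
ra [428.3 243.8]
set [648.2  87.8]
hinge [445.9 -49.7]
tong [ 492.9 -240. ]
tong [ 413.  -245.2]
tong [466.7 -88.9]
tong [ 478.3 -168. ]
tong [426.  -97.3]
tong [ 420.8 -170.7]
serve [ 434.5 -328.2]
board [ 431.1 -320.7]
garlic [ 454.  -500.4]
tin [527.2 483.1]
mugtop [801.4  67.5]
spoontip [448.4 129.1]
rackedge [564.3 -20.6]
('blob', (np.int32(164), array([189, 236,  14,  15]), array([195.44512195, 243.07317073]))) [447.5 378.8]
('blob', (np.int32(163), array([230, 242,  14,  14]), array([236.53374233, 248.40490798]))) [428.9 245.5]
```

```bash
cat >> h.py <<'E'
from scipy.spatial.transform import Rotation as R
def pose():
    s=manip.read_state();q=s["orientation"];r=R.from_quat([q[1],q[2],q[3],q[0]])
    x=r.as_matrix()[:,0];return s,r,np.degrees(np.arctan2(x[1],x[0]))
def row(target,yaw,base=None):
    "shift/turn units for world target (mm), tool down with tool x at yaw deg"
    s,r,y=pose()
    p=s["eef_pos"] if base is None else np.array(base)
    a=np.radians(yaw);g=R.from_matrix(np.array([[np.cos(a),np.sin(a),0],[np.sin(a),-np.cos(a),0],[0,0,-1]]))
    print("yaw",round(y,1),"j7",s["joint_pos"][6].round(2),"->",(r.inv().apply(np.array(target)-p)/400).round(4),((r.inv()*g).as_rotvec()/np.pi).round(4))
E
python3 -c "
from h import *
row((400,-300,220),85)"
```

```text
yaw 16.0 j7 -0.06 -> [ 0.755  -0.6287 -0.0339] [-0.      0.     -0.3835]
```

Request:
move_arm(commands="0.755 -0.625 -0.04 0 0 -0.383 -1;0.755 -0.625 -0.04 0 0 -0.383 -1;0.755 -0.625 -0.04 0 0 -0.383 -1;0.755 -0.625 -0.04 0 0 -0.383 -1;0.755 -0.625 -0.04 0 0 -0.383 -1;0.755 -0.625 -0.04 0 0 -0.383 -1;0.755 -0.625 -0.04 0 0 -0.383 -1;0.755 -0.625 -0.04 0 0 -0.383 -1;0.755 -0.625 -0.04 0 0 -0.383 -1;0.755 -0.625 -0.04 0 0 -0.383 -1", grip_force=30)

```text
t: 2.4
eef_pos: [400.8, -300.9, 222.7]
orientation: [0.0, 0.737, 0.676, -0.0]
contact_force: [-0.8, -0.2, -0.3]
opening: 1.003
gripper_force: 0.0
```

```bash
python3 -c "
from h import *
print(pose()[0]['joint_pos'],pose()[0]['eef_pos'])
row((480,0,180),150);row((447,378,150),171)"
```

```text
[ 0.87826455  0.03948162 -0.33060728  1.78013006  0.01364633  1.32369006
  0.4571897 ] [ 400.8490344  -300.87081571  222.6727844 ]
yaw 85.0 j7 0.46 -> [0.7666 0.1315 0.1063] [-0.000e+00  2.000e-04 -3.611e-01]
yaw 85.0 j7 0.46 -> [ 1.7009 -0.0332  0.1807] [-1.000e-04  2.000e-04 -4.778e-01]
```

Request:
move_arm(commands="0.767 0.13 0.1 0 0 -0.36 -1;0.767 0.13 0.1 0 0 -0.36 -1;0.767 0.13 0.1 0 0 -0.36 -1;0.767 0.13 0.1 0 0 -0.36 -1;0.767 0.13 0.1 0 0 -0.36 -1;0.767 0.13 0.1 0 0 -0.36 -1;0.767 0.13 0.1 0 0 -0.36 -1;0.767 0.13 0.1 0 0 -0.36 -1")

```text
t: 3.2
eef_pos: [479.7, 1.0, 182.1]
orientation: [-0.0, 0.258, 0.966, 0.0]
contact_force: [0.7, -1.0, -0.1]
opening: 0.996
gripper_force: 0.0
```

```bash
python3 -c "
from h import *
s=pose()[0];print(s['eef_pos'],s['joint_pos'])
row((447,378,100),171)"
```

```text
[479.67612566   1.04264002 182.10936823] [ 0.5614135   0.03967877 -0.66273436  1.86986566  0.02500594  1.24077461
  0.93994516]
yaw 150.1 j7 0.94 -> [0.5404 0.7762 0.206 ] [ 0.0002 -0.0002 -0.1161]
```

Request:
move_arm(commands="0.54 0.775 0.205 0 0 -0.116 -1;0.54 0.775 0.205 0 0 -0.116 -1;0.54 0.775 0.205 0 0 -0.116 -1;0.54 0.775 0.205 0 0 -0.116 -1;0.54 0.775 0.205 0 0 -0.116 -1;0.54 0.775 0.205 0 0 -0.116 -1;0.54 0.775 0.205 0 0 -0.116 -1;0.54 0.775 0.205 0 0 -0.116 -1;0.54 0.775 0.205 0 0 -0.116 -1")

```text
t: 4.1
eef_pos: [447.4, 380.0, 98.9]
orientation: [-0.002, 0.08, 0.997, 0.001]
contact_force: [-0.2, 0.5, 0.6]
opening: 1.002
gripper_force: 0.0
```

```bash
python3 - <<'E'
from h import *
s=pose()[0];print(s['eef_pos'],s['joint_pos'])
f=manip.grab_frame("side")
im=f["image"]
b,m=blobs(f,(5,120,90),(35,255,255),(225,100,330,200),15)
for x in b: print(x,px2w(f,x[2],22)[:2].round(1))
cv2.imwrite("pics/s2.png",cv2.resize(im[90:200,220:360],None,fx=5,fy=5,interpolation=cv2.INTER_CUBIC)[:,:,::-1])
row((447,378,12),171)
E
```

```text
[447.40825577 380.00253269  98.93212363] [-0.07258422  0.42331662 -0.87534876  1.71658514  0.34629928  1.16697695
  0.36649608]
(np.int32(93), array([283, 134,  10,  12]), array([287.79569892, 139.74193548])) [451.2 376.5]
(np.int32(109), array([275, 152,  11,  12]), array([280.20183486, 157.4587156 ])) [433.3 243.5]
(np.int32(40), array([287, 174,  15,   8]), array([293.9  , 176.825])) [503.4 116.6]
(np.int32(64), array([281, 185,  20,   6]), array([290.21875 , 187.390625])) [495.3  52.4]
yaw 170.6 j7 0.37 -> [0.0039 0.001  0.2181] [-0.0001 -0.0007 -0.002 ]
```

View pics/s2.png

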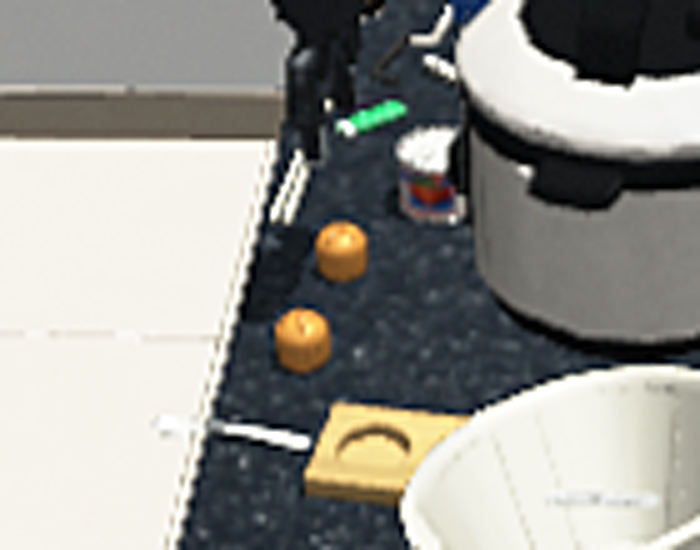

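The rolls are clear in the side view, at (288,140) and (280,157) in full-frame pixels. They agree with the top view to within about 4 mm, so I'm descending on roll_b.

Request:
move_arm(commands="-0.005 -0.007 0.15 0 0 0 -1;-0.005 -0.007 0.217 0 0 0 -1;-0.005 -0.007 0.217 0 0 0 -1;-0.005 -0.007 0.217 0 0 0 -1;-0.005 -0.007 0.217 0 0 0 1;-0.005 -0.007 0.217 0 0 0 1;-0.005 -0.007 0.217 0 0 0 1;-0.005 -0.007 0.217 0 0 0 1;-0.005 -0.007 0.217 0 0 0 1;-0.005 -0.007 0.217 0 0 0 1", grip_force=25)

```text
t: 5.15
eef_pos: [452.4, 376.8, 17.0]
orientation: [0.002, 0.082, 0.997, 0.003]
contact_force: [0.1, 2.4, 16.3]
opening: 0.002
gripper_force: 8.5
```

Request:
move_arm(commands="0 0 0 0 0 0 1;0 0 0 0 0 0 1;0 0 -0.1 0 0 0 1;0 0 -0.2 0 0 0 1;0 0 -0.2 0 0 0 1;0 0 -0.2 0 0 0 1")

```text
t: 5.75
eef_pos: [451.4, 373.6, 94.8]
orientation: [0.001, 0.082, 0.997, 0.001]
contact_force: [-0.1, 0.1, -0.6]
opening: -0.001
gripper_force: 0.0
```

```bash
python3 - <<'E'
from h import *
s=pose()[0];print(s['eef_pos'],s['joint_pos'])
f=manip.grab_frame("side")
im=f["image"]
b,m=blobs(f,(5,120,90),(35,255,255),(225,100,330,200),15)
for x in b: print(x)
print([(np.array(d["centre"])*[640,400],d["conf"]) for d in manip.search_frame("roll_a",f)])
row((490,230,100),171);row((573,96,100),171)
E
```

```text
[451.37686995 373.55052686  94.81715425] [-0.06193915  0.42217438 -0.87345339  1.72666373  0.35158492  1.15557262
  0.37045107]
(np.int32(94), array([283, 134,  10,  12]), array([287.81914894, 139.84042553]))
(np.int32(109), array([275, 152,  11,  12]), array([280.20183486, 157.4587156 ]))
(np.int32(43), array([287, 174,  15,   8]), array([294.        , 176.79069767]))
(np.int32(65), array([281, 185,  20,   6]), array([290.32307692, 187.43076923]))
[(array([290.496, 139.6  ]), 0.48)]
yaw 170.6 j7 0.37 -> [-0.1557 -0.3354 -0.0174] [-0.0003 -0.0001 -0.0023]
yaw 170.6 j7 0.37 -> [-0.4152 -0.6319 -0.0173] [-0.0003 -0.0001 -0.0023]
```

```bash
cat >> h.py <<'E'
def w2px(f,p):
    c=np.linalg.inv(f["world_from_camera"])@[*p,1];c=c[:3]*[1,-1,-1];u=f["intrinsics"]@c;return (u[:2]/u[2]).round(1)
E
python3 - <<'E'
from h import *
s=pose()[0]
f=manip.grab_frame("side");g=manip.grab_frame("top")
for h in(f,g):print(w2px(h,s["eef_pos"]),w2px(h,s["eef_pos"]+[0,0,100]),w2px(h,[449,377,24]))
b,m=blobs(g,(5,120,90),(35,255,255),(180,225,260,265));print(b)
a=cv2.resize(f["image"][60:180,210:370],(640,480),interpolation=cv2.INTER_CUBIC)
b=cv2.resize(g["image"][170:290,140:300],(640,480),interpolation=cv2.INTER_CUBIC)
cv2.imwrite("pics/c.png",cv2.resize(np.hstack([a,b]),(800,300))[:,:,::-1])
E
```

```text
[286.4 126.5] [284.6 105.8] [287.3 139.3]
[190.3 241.6] [178.3 240.8] [196.  242.6]
[(np.int32(61), array([192, 236,  11,  13]), array([198.18032787, 240.70491803])), (np.int32(164), array([230, 242,  15,  14]), array([236.57926829, 248.40243902]))]
```

View pics/c.png

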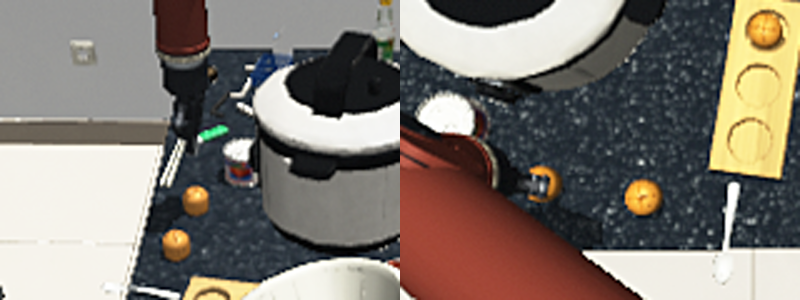

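Request:
move_arm(commands="0 -0.08 0 0 0 0 1;0 -0.165 0 0 0 0 1;0 -0.165 0.08 0 0 0 1;0 -0.165 0.14 0 0 0 1;0 -0.165 0.14 0 0 0 1")

```text
t: 6.45
eef_pos: [437.8, 305.9, 34.3]
orientation: [-0.003, 0.082, 0.997, -0.002]
contact_force: [-0.0, -0.4, -0.2]
opening: 0.001
gripper_force: 0.0
```

Request:
move_arm(commands="0 0 0.0125 0 0 0 1;0 0 0.025 0 0 0 1;0 0 0.025 0 0 0 1")

```text
t: 6.75
eef_pos: [440.0, 308.3, 27.7]
orientation: [0.0, 0.082, 0.997, 0.0]
contact_force: [-0.3, 0.3, -0.1]
opening: 0.002
gripper_force: 0.0
```

```bash
python3 - <<'E'
from h import *
s=pose()[0];print(s["eef_pos"])
f=manip.grab_frame("side");g=manip.grab_frame("top")
for h in(f,g):print(w2px(h,s["eef_pos"]),w2px(h,s["eef_pos"]+[0,0,100]))
a=cv2.resize(f["image"][100:180,250:330],(400,400),interpolation=cv2.INTER_CUBIC)
b=cv2.resize(g["image"][205:285,170:250],(400,400),interpolation=cv2.INTER_CUBIC)
cv2.imwrite("pics/d.png",np.hstack([a,b])[:,:,::-1])
E
```

```text
[439.99133088 308.3227115   27.74597641]
[283.4 147.5] [281.6 127.6]
[216.9 245.2] [208.  244.7]
```

View pics/d.png

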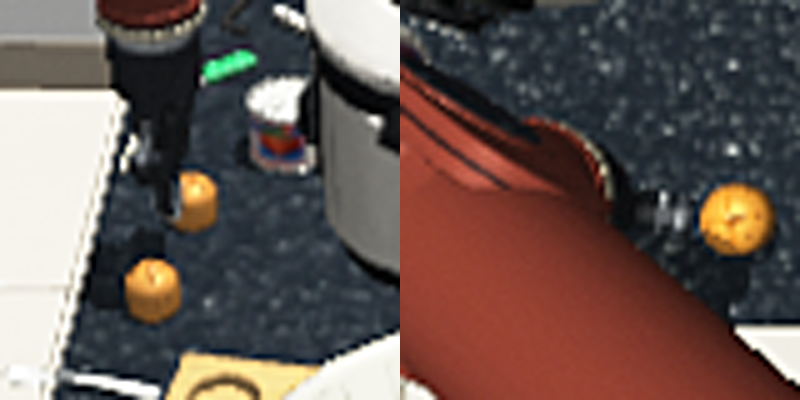

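Request:
move_arm(commands="0 0 0.01 0 0 0 1;0 0 0.02 0 0 0 1;0 0 0.02 0 0 0 1;0 0 0.02 0 0 0 1")

```text
t: 7.25
eef_pos: [439.9, 307.9, 19.5]
orientation: [-0.0, 0.082, 0.997, -0.0]
contact_force: [-0.4, 0.2, 0.6]
opening: 0.003
gripper_force: 0.0
```

Request:
move_arm(commands="0 0 0.01 0 0 0 1;0 0 0.02 0 0 0 1;0 0 0.02 0 0 0 1;0 0 0.02 0 0 0 1")

```text
t: 7.65
eef_pos: [439.8, 308.0, 11.5]
orientation: [-0.0, 0.082, 0.997, -0.0]
contact_force: [0.6, -0.6, -0.7]
opening: -0.003
gripper_force: 0.0
```

Request:
move_arm(commands="0 0 0.01 0 0 0 1;0 0 0.02 0 0 0 1;0 0 0.02 0 0 0 1;0 0 0.02 0 0 0 1")

```text
t: 8.05
eef_pos: [439.8, 308.0, 3.5]
orientation: [-0.0, 0.082, 0.997, -0.0]
contact_force: [-0.3, 0.5, 0.1]
opening: -0.0
gripper_force: 0.0
```

Request:
move_arm(commands="0 0 0.005 0 0 0 1;0 0 0.01 0 0 0 1;0 0 0.015 0 0 0 1;0 0 0.015 0 0 0 1")

```text
t: 8.45
eef_pos: [439.8, 307.9, -2.7]
orientation: [-0.0, 0.082, 0.997, -0.0]
contact_force: [-0.4, 0.2, 0.5]
opening: 0.002
gripper_force: 0.0
```

Request:
move_arm(commands="0 0 0.01 0 0 0 1;0 0 0.02 0 0 0 1;0 0 0.02 0 0 0 1;0 0 0.02 0 0 0 1")

```text
t: 8.85
eef_pos: [439.8, 307.9, -10.5]
orientation: [-0.0, 0.082, 0.997, -0.0]
contact_force: [0.2, 0.5, -0.2]
opening: -0.001
gripper_force: 0.0
```

Request:
move_arm(commands="0 0 0.01 0 0 0 1;0 0 0.02 0 0 0 1;0 0 0.02 0 0 0 1;0 0 0.02 0 0 0 1")

```text
t: 9.25
eef_pos: [439.8, 308.0, -18.5]
orientation: [-0.0, 0.082, 0.997, -0.0]
contact_force: [-0.0, 0.3, 0.5]
opening: -0.0
gripper_force: 0.0
```

Request:
move_arm(commands="0 0 0.005 0 0 0 1;0 0 0.01 0 0 0 1;0 0 0.015 0 0 0 1;0 0 0.015 0 0 0 1")

```text
t: 9.65
eef_pos: [439.9, 308.0, -24.5]
orientation: [-0.0, 0.082, 0.997, 0.0]
contact_force: [0.4, -0.3, -0.1]
opening: 0.002
gripper_force: 0.0
```

```bash
python3 - <<'E'
from h import *
s=pose()[0];print(s["eef_pos"],s["joint_pos"],s["contact_force"])
f=manip.grab_frame("side");g=manip.grab_frame("top")
for h in(f,g):print(w2px(h,s["eef_pos"]),w2px(h,[440,308,0]))
a=cv2.resize(f["image"][100:180,250:330],(600,600),interpolation=cv2.INTER_CUBIC)
cv2.imwrite("pics/e.png",np.clip(a.astype(float)*1.8,0,255).astype(np.uint8)[:,:,::-1])
E
```

```text
[439.92868743 308.01960832 -24.53588942] [-0.01090402  0.48194646 -0.80956626  1.93276922  0.43836531  0.91122037
  0.36682969] [ 0.42668084 -0.33115914 -0.12941553]
[284.3 157.3] [283.9 152.7]
[221.  245.4] [219.2 245.3]
```

View pics/e.png

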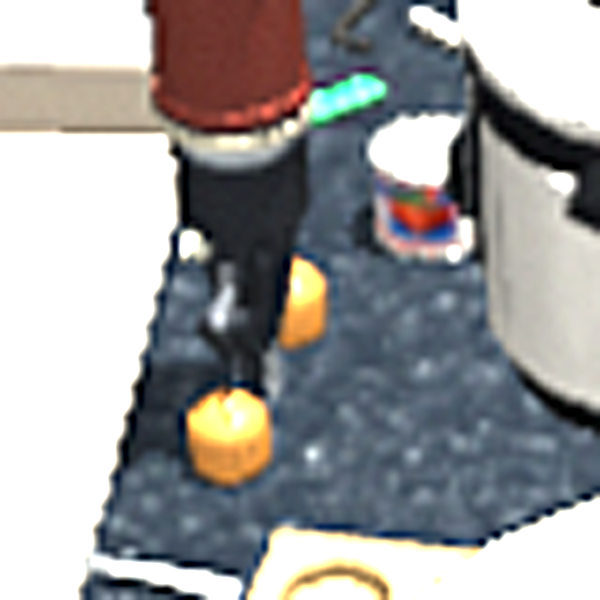

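The fingertip shows at full-frame (284.7,152.7), right where a point on the worktop would be. The reported z of -24.5 therefore reads about 25 mm too low, and I'm finding the contact point by touch.

Request:
move_arm(commands="0 0 0.004 0 0 0 1;0 0 0.007 0 0 0 1;0 0 0.01 0 0 0 1;0 0 0.01 0 0 0 1")

```text
t: 10.15
eef_pos: [440.2, 308.2, -25.0]
orientation: [0.001, 0.082, 0.997, -0.001]
contact_force: [-15.0, -12.9, 50.7]
opening: -0.002
gripper_force: 25.0
```

Request:
move_arm(commands="0 0 -0.1 0 0 0 1;0 0 -0.171 0 0 0 -1;0.006 0.1 -0.171 0 0 0 -1;0.006 0.174 -0.171 0 0 0 -1;0.006 0.174 -0.171 0 0 0 -1;0.006 0.174 -0.171 0 0 0 -1;0.006 0.174 -0.1 0 0 0 -1;0.006 0.174 -0.039 0 0 0 -1;0.006 0.174 -0.039 0 0 0 -1;0.006 0.174 -0.039 0 0 0 -1")

```text
t: 11.15
eef_pos: [448.9, 376.2, -12.6]
orientation: [-0.0, 0.082, 0.997, -0.0]
contact_force: [0.3, 0.3, 1.0]
opening: 1.0
gripper_force: 0.0
```

Request:
move_arm(commands="0 0 0 0 0 0 1;0 0 0 0 0 0 1;0 0 0 0 0 0 1;0 0 0 0 0 0 1;0 0 0 0 0 0 1;0 0 0 0 0 0 1")

```text
t: 11.75
eef_pos: [449.6, 377.4, -11.5]
orientation: [0.001, 0.082, 0.997, 0.0]
contact_force: [-0.9, -1.4, 7.5]
opening: 0.528
gripper_force: 24.7
```

Request:
move_arm(commands="0 0 -0.1 0 0 0 1;0 0 -0.22 0 0 0 1;-0.02 -0.1 -0.22 0 0 0 1;-0.05 -0.2 -0.22 0 0 0 1;-0.08 -0.3 -0.22 0 0 0 1;-0.15 -0.4 -0.22 0 0 0 1;-0.25 -0.48 -0.22 0 0 0 1;-0.35 -0.57 -0.22 0 0 0 1;-0.42 -0.643 -0.22 0 0 0 1;-0.42 -0.643 -0.22 0 0 0 1")

```text
t: 12.75
eef_pos: [576.2, 88.1, 75.0]
orientation: [0.001, 0.087, 0.996, -0.001]
contact_force: [-0.4, 0.9, -0.3]
opening: 0.526
gripper_force: 26.2
```

```bash
python3 - <<'E'
from h import *
s=pose()[0];print(s["eef_pos"],s["opening"])
f=manip.grab_frame("side");g=manip.grab_frame("top")
r=s["eef_pos"]+[0,0,25-12+24]
for h in(f,g):print("roll pred",w2px(h,r),"well pred",w2px(h,[573,96,18]))
b,m=blobs(f,(8,130,90),(22,255,255),(265,100,330,200),15);print("side",b)
a=cv2.resize(f["image"][115:205,250:340],(400,400),interpolation=cv2.INTER_CUBIC)
c=cv2.resize(g["image"][160:260,230:330],(400,400),interpolation=cv2.INTER_CUBIC)
cv2.imwrite("pics/f.png",np.hstack([a,c])[:,:,::-1])
row((573,96,-4),171)
E
```

```text
[576.15427941  88.12615167  75.04730452] 0.5264649687112174
roll pred [311.1 163.3] well pred [311.1 181.2]
roll pred [283.  199.2] well pred [283.  204.1]
side [(np.int32(105), array([275, 152,  11,  12]), array([280.18095238, 157.6       ])), (np.int32(53), array([310, 159,   8,  13]), array([314.67924528, 165.01886792])), (np.int32(29), array([298, 175,  11,  15]), array([302.96551724, 181.86206897]))]
yaw 170.4 j7 0.92 -> [0.0006 0.0028 0.1982] [ 0.0001 -0.0001 -0.0031]
```

View pics/f.png

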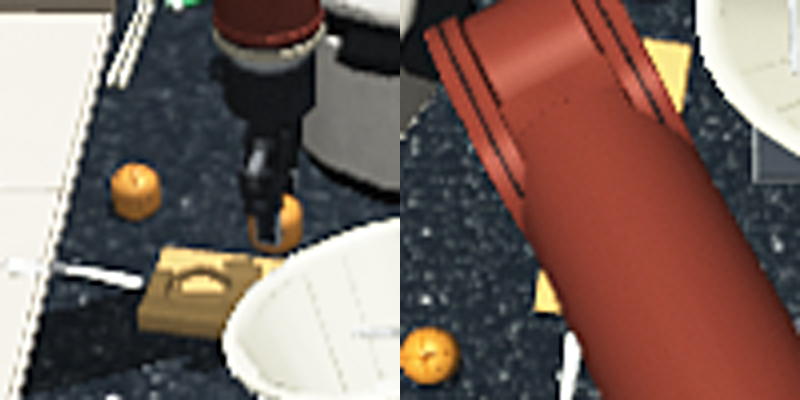

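Request:
move_arm(commands="0.001 0.003 0.1 0 0 0 1;0.001 0.003 0.17 0 0 0 1;0.001 0.003 0.185 0 0 0 1;0.001 0.003 0.195 0 0 0 1;0.001 0.003 0.195 0 0 0 1")

```text
t: 13.35
eef_pos: [572.4, 98.0, -2.0]
orientation: [0.0, 0.081, 0.997, 0.0]
contact_force: [0.4, -1.0, -1.4]
opening: 0.522
gripper_force: 26.2
```

Request:
move_arm(commands="0 0 0.005 0 0 0 1;0 0 0.01 0 0 0 1;0 0 0.01 0 0 0 1")

```text
t: 13.65
eef_pos: [572.6, 97.0, -6.4]
orientation: [0.0, 0.082, 0.997, -0.0]
contact_force: [-0.3, 1.0, -0.7]
opening: 0.523
gripper_force: 26.2
```

Request:
move_arm(commands="0 0 0.003 0 0 0 -1;0 0 0.003 0 0 0 -1;0 0 0.003 0 0 0 -1;0 0 -0.1 0 0 0 -1;0 0 -0.167 0 0 0 -1;0.1 0.08 -0.167 0 0 0 -1;0.2 0.15 -0.167 0 0 0 -1;0.3 0.22 -0.167 0 0 0 -1;0.41 0.306 -0.167 0 0 0 -1;0.41 0.306 -0.167 0 0 0 -1")

```text
t: 14.65
eef_pos: [426.4, 249.5, 60.6]
orientation: [0.0, 0.078, 0.997, 0.001]
contact_force: [0.2, 0.2, -1.0]
opening: 0.998
gripper_force: 0.0
```

```bash
python3 - <<'E'
from h import *
f=manip.grab_frame("side");g=manip.grab_frame("top")
b,m=blobs(f,(8,130,90),(22,255,255),(265,100,330,200),15);print("side",b)
b,m=blobs(g,(8,130,90),(23,255,255),(225,165,300,265),15);print("top",b);print([px2w(g,x[2],28)[:2].round(1) for x in b])
row((431,244.5,-13),171)
E
```

```text
side [(np.int32(107), array([275, 152,  11,  12]), array([280.18691589, 157.52336449])), (np.int32(16), array([305, 173,   9,   7]), array([308.625, 175.625])), (np.int32(15), array([281, 186,   8,   3]), array([284.06666667, 187.26666667]))]
top [(np.int32(229), array([278, 173,  18,  18]), array([285.89519651, 181.7510917 ])), (np.int32(69), array([283, 189,  17,  53]), array([293.86956522, 219.43478261])), (np.int32(235), array([274, 195,  18,  18]), array([282.61702128, 203.51914894])), (np.int32(49), array([271, 217,  17,  15]), array([277.24489796, 220.67346939])), (np.int32(34), array([234, 242,  10,   6]), array([238.73529412, 243.85294118]))]
[array([646.5,  85.6]), array([520.7,  59.4]), array([573.7,  96.3]), array([517.2, 113.7]), array([443.4, 237.9])]
yaw 170.8 j7 0.6 -> [-0.0033 -0.003   0.1835] [-0.      0.0003 -0.0011]
```

Request:
move_arm(commands="-0.003 -0.003 0.1 0 0 0 -1;-0.003 -0.003 0.183 0 0 0 -1;-0.003 -0.003 0.183 0 0 0 -1;-0.003 -0.003 0.183 0 0 0 -1;-0.003 -0.003 0.183 0 0 0 1;-0.003 -0.003 0.183 0 0 0 1;-0.003 -0.003 0.183 0 0 0 1;-0.003 -0.003 0.183 0 0 0 1;-0.003 -0.003 0.183 0 0 0 1;-0.003 -0.003 0.183 0 0 0 1")

```text
t: 15.75
eef_pos: [432.7, 243.5, -11.7]
orientation: [0.001, 0.082, 0.997, 0.0]
contact_force: [-1.5, -1.7, 9.8]
opening: 0.521
gripper_force: 24.3
```

```bash
python3 - <<'E'
from h import *
s=pose()[0];print(s["eef_pos"],s["opening"],s["gripper_force"])
row((431,244.5,72),171);row((501,107,-7),171)
E
```

```text
[432.70835903 243.54698565 -11.70952391] 0.5211260838997679 24.279623441398144
yaw 170.6 j7 0.5 -> [ 0.0042  0.0017 -0.2093] [ 0.0001  0.0007 -0.0023]
yaw 170.6 j7 0.5 -> [-0.2243 -0.3088 -0.0114] [ 0.0001  0.0007 -0.0023]
```

Request:
move_arm(commands="0 0 -0.1 0 0 0 1;0 0 -0.2 0 0 0 1;-0.08 -0.1 -0.2 0 0 0 1;-0.16 -0.2 -0.2 0 0 0 1;-0.229 -0.311 -0.2 0 0 0 1;-0.229 -0.311 -0.2 0 0 0 1;-0.229 -0.311 -0.2 0 0 0 1;-0.229 -0.311 -0.1 0 0 0 1;-0.229 -0.311 -0.1 0 0 0 1;-0.229 -0.311 -0.1 0 0 0 1")

```text
t: 16.75
eef_pos: [500.7, 107.1, 27.1]
orientation: [-0.001, 0.081, 0.997, 0.0]
contact_force: [0.3, 1.0, 1.0]
opening: 0.522
gripper_force: 26.5
```

```bash
python3 - <<'E'
from h import *
s=pose()[0];print(s["eef_pos"],s["opening"],s["gripper_force"])
row((501,107,-7),171)
E
```

```text
[500.66787162 107.128496    27.14299719] 0.5222664851865947 26.506224903278053
yaw 170.7 j7 0.87 -> [-0.001  -0.0002  0.0854] [ 0.0001 -0.0005 -0.0015]
```

Request:
move_arm(commands="-0.001 0 0.06 0 0 0 1;-0.001 0 0.085 0 0 0 1;-0.001 0 0.085 0 0 0 1;-0.001 0 0.085 0 0 0 -1;-0.001 0 0.085 0 0 0 -1;-0.001 0 0.085 0 0 0 -1;-0.001 0 0 0 0 0 -1;-0.001 0 -0.12 0 0 0 -1;-0.001 0 -0.2 0 0 0 -1;-0.001 0 -0.2 0 0 0 -1")

```text
t: 17.75
eef_pos: [505.0, 106.4, 111.7]
orientation: [0.004, 0.082, 0.997, 0.0]
contact_force: [0.4, 0.5, -0.3]
opening: 1.002
gripper_force: 0.0
```

```bash
python3 - <<'E'
from h import *
s=pose()[0];print(s["eef_pos"])
row((448,-137,100),92)
E
```

```text
[505.00280951 106.44424965 111.67384579]
yaw 170.6 j7 0.96 -> [ 0.0414 -0.6238  0.0279] [0.0021 0.0017 0.4366]
```

Request:
move_arm(commands="0.04 -0.624 0.028 0 0 0.436 -1;0.04 -0.624 0.028 0 0 0.436 -1;0.04 -0.624 0.028 0 0 0.436 -1;0.04 -0.624 0.028 0 0 0.436 -1;0.04 -0.624 0.028 0 0 0.436 -1;0.04 -0.624 0.028 0 0 0.436 -1;0.04 -0.624 0.028 0 0 0.436 -1;0.04 -0.624 0.028 0 0 0.436 -1;0.04 -0.624 0.028 0 0 0.436 -1;0.04 -0.624 0.028 0 0 0.436 -1")

```text
t: 18.75
eef_pos: [445.1, -138.1, 95.2]
orientation: [-0.0, 0.695, 0.719, -0.0]
contact_force: [0.6, -0.0, 0.3]
opening: 1.004
gripper_force: 0.0
```

```bash
python3 - <<'E'
from h import *
f=manip.grab_frame("side");g=manip.grab_frame("top");s=pose()[0];print(s["eef_pos"])
row((448,-137,-22),92)
for z,p in(("tcp",s["eef_pos"]+[0,0,25]),("grip",[448,-137,12]),("jaw",[451,-222,11]),("hinge",[446,-47,11]),("serve",[434.5,-328,34]),("serve",[434.5,-328,12])):print(z,w2px(f,p),w2px(g,p))
b,m=blobs(g,(8,100,90),(26,255,255),(265,165,300,245),15)
print([(x[0],x[2].round(1),px2w(g,x[2],28)[:2].round(1)) for x in b])
cv2.imwrite("pics/g.png",cv2.resize(f["image"][165:305,215:345],None,fx=4.2,fy=4.2,interpolation=cv2.INTER_CUBIC)[:,:,::-1])
E
```

```text
[ 445.30015265 -138.01041904   95.38065766]
yaw 92.3 j7 0.2 -> [0.0022 0.007  0.2934] [-0.0001 -0.      0.0017]
tcp [267.3 202.3] [358.  241.2]
grip [271.4 224.7] [353.7 241.2]
jaw [268.9 243.4] [379.3 240. ]
hinge [274.3 207.1] [326.5 242.1]
serve [257.9 264.4] [413.4 244.6]
serve [258.8 268.8] [411.6 244.7]
[(np.int32(1858), array([282.8, 204.7]), array([569.8,  95.7]))]
```

View pics/g.png

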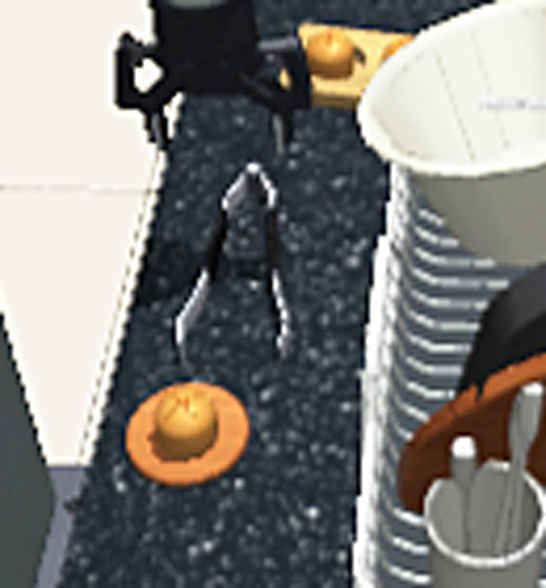

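Side view: rolls sit in the near and middle wells. The tongs hinge is at (275,206) with the jaws open around (270,249), and the serve roll is centred on its board at (259.5,266). Against the robot frame, top-view x reads about 3.5 mm low, so I'm correcting for that.

Request:
move_arm(commands="0.002 0.014 0.1 0 0 0 -1;0.002 0.014 0.2 0 0 0 -1;0.002 0.014 0.25 0 0 0 -1;0.002 0.014 0.27 0 0 0 -1;0.002 0.014 0.285 0 0 0 -1;0.002 0.014 0.293 0 0 0 -1;0.002 0.014 0.293 0 0 0 -1", grip_force=25)

```text
t: 19.55
eef_pos: [451.6, -137.3, -21.0]
orientation: [0.0, 0.694, 0.72, 0.0]
contact_force: [0.2, -0.9, 0.3]
opening: 1.0
gripper_force: 0.0
```

Request:
move_arm(commands="0 0 0 0 0 0 -0.3;0 0 0 0 0 0 -0.3;0 0 0 0 0 0 -0.13;0 0 0 0 0 0 -0.13;0 0 0 0 0 0 -0.13;0 0 0 0 0 0 -0.13;0 0 0 0 0 0 -0.13")

```text
t: 20.25
eef_pos: [452.9, -137.7, -19.9]
orientation: [0.002, 0.694, 0.72, 0.001]
contact_force: [-1.0, 0.0, 11.7]
opening: 0.567
gripper_force: 12.4
```

Request:
move_arm(commands="0 0 -0.025 0 0 0 -0.13;0 0 -0.05 0 0 0 -0.13;0 0 -0.075 0 0 0 -0.13;0 0 -0.1 0 0 0 -0.13;0 0 -0.1 0 0 0 -0.13;0 0 -0.1 0 0 0 -0.13")

```text
t: 20.85
eef_pos: [451.2, -137.3, 18.7]
orientation: [0.0, 0.694, 0.72, 0.0]
contact_force: [-0.2, -0.0, -1.2]
opening: 0.564
gripper_force: 8.4
```

```bash
python3 - <<'E'
from h import *
s=pose()[0];print(s["eef_pos"],s["opening"],s["gripper_force"],s["contact_force"],s["ft_torque"])
for n in("side","top"):
    f=manip.grab_frame(n)
    roi=(245,215,300,262) if n=="side" else (355,215,400,265)
    x0,y0,x1,y1=roi
    h=cv2.cvtColor(f["image"],cv2.COLOR_RGB2HSV)[y0:y1,x0:x1]
    m=cv2.inRange(h,(0,0,120),(179,90,255))
    print(n,x0,y0)
    for i,r in enumerate(m): print(y0+i,''.join('#' if v else '.' for v in r))
    print([(k,[( (np.array(d["centre"])*[640,400]).round(1),round(d["conf"],2)) for d in manip.search_frame(k,f)[:2]]) for k in("tongs","tongs_jaw","roll_serve")])
    z=s["eef_pos"][2]+22+11+3
    print("pred jaw",w2px(f,[454,-222,50]),"roll",w2px(f,[438,-328,31]))
E
```

```text
[ 451.19344579 -137.34341981   18.69383737] 0.564408091453998 8.358158745977562 [-0.23606298 -0.00178306 -1.17916274] [ 0.00789159 -0.01546034 -0.01688517]
side 245 215
215 #######................................................
216 #######................................................
217 ######.....................#...........................
218 ######............#....................................
219 ######.............................#...................
220 ######.................................................
221 #####...........................#......................
222 #####.......................#...#......................
223 #####.............##............#.......#..............
224 #####.............##............#.....................#
225 ####.............##....................................
226 ####.............##..............#...................##
227 ####............###..............#...................##
228 ####............##...............##....................
229 ###............###...............##....................
230 ###............##..........
[... 4068 characters left out ...]
................
255 .............................................
256 .............................................
257 .............................................
258 .............................................
259 .............................................
260 .............................................
261 .............................................
262 .............................................
263 .............................................
264 .............................................
[('tongs', [(array([325.5, 241.4]), 0.52)]), ('tongs_jaw', [(array([340.5, 247.9]), 0.45)]), ('roll_serve', [(array([413.2, 242.5]), 0.63)])]
pred jaw [381.5 238.7] roll [413.1 243.5]
```

Request:
move_arm(commands="-0.04 -0.02 0 0 0 0 -0.13;-0.08 -0.035 0 0 0 0 -0.13;-0.106 -0.041 0 0 0 0 -0.13;-0.106 -0.041 0.02 0 0 0 -0.13;-0.106 -0.041 0.04 0 0 0 -0.13;-0.106 -0.041 0.0525 0 0 0 -0.13;-0.106 -0.041 0.0525 0 0 0 -0.13;-0.106 -0.041 0.0525 0 0 0 -0.13")

```text
t: 22.05
eef_pos: [436.4, -179.4, -2.8]
orientation: [-0.0, 0.694, 0.72, 0.0]
contact_force: [0.9, -0.3, -1.6]
opening: 0.57
gripper_force: 8.4
```

```bash
python3 - <<'E'
from h import *
s=pose()[0];print(s["eef_pos"],s["opening"],s["gripper_force"],s["contact_force"])
f=manip.grab_frame("side")
x0,y0,x1,y1=242,225,292,282
h=cv2.cvtColor(f["image"],cv2.COLOR_RGB2HSV)[y0:y1,x0:x1]
m=cv2.inRange(h,(0,0,120),(179,90,255))
for i,r in enumerate(m): print(y0+i,''.join('o' if 5<h[i,j,0]<30 and h[i,j,1]>100 and h[i,j,0]<20 else 'R' if 5<h[i,j,0]<32 and h[i,j,1]>100 else '#' if v else '.' for j,v in enumerate(r)))
print("jaw",w2px(f,[439,-265,29]),"jaw end",w2px(f,[439,-287,40]),"roll",w2px(f,[439,-329,52]))
row((436.2,-244,-2.3),92.2)
E
```

```text
[ 436.35168166 -179.40659336   -2.79226699] 0.569508840956064 8.356707034399733 [ 0.88089922 -0.26065987 -1.57982933]
225 #######...........................................
226 #######...........................................
227 #######...........................................
228 #######...........................................
229 ######............................................
230 ######............................................
231 ######............................................
232 ######...........................#................
233 #####.............................................
234 #####.............................................
235 #####...........#.R...............................
236 #####...........#.............#...................
237 ####...........##.............#...................
238 ####...........##.............##..................
239 ####..........###.............##..................
240 ####..........##..............##..................
241 ###..........###..............#...................
242 ###..........##...............##...........
[... 1583 characters left out ...]
o.....##........##.
272 ...oooooooooooooooooooooooooooo...................
273 ....ooooooooooooooooooooooooooo...................
274 ....oooooooooooooooooooooooooo....................
275 ....ooooooooooooooooooooooooo.....................
276 ##...ooooooooooooooooooooooo......................
277 ......ooooooooooooooooooooo.......................
278 .......oooooooooooooooooo.........................
279 .........oooooooooooooo......##...................
280 .##........oooooooo..........##...................
281 .##...............................................
jaw [262.7 249.8] jaw end [261.2 252.9] roll [258.6 261.1]
yaw 92.2 j7 0.19 -> [-0.1607 -0.0068 -0.0006] [ 0.     -0.0001 -0.0003]
```

Request:
move_arm(commands="-0.03 -0.001 0 0 0 0 -0.13;-0.06 -0.002 0 0 0 0 -0.13;-0.09 -0.004 0 0 0 0 -0.13;-0.12 -0.005 0 0 0 0 -0.13;-0.14 -0.006 0 0 0 0 -0.13;-0.161 -0.007 0 0 0 0 -0.13;-0.161 -0.007 0 0 0 0 -0.13;-0.161 -0.007 0 0 0 0 -0.13")

```text
t: 22.9
eef_pos: [435.8, -244.4, -2.7]
orientation: [-0.0, 0.694, 0.72, 0.0]
contact_force: [-0.1, -0.3, -1.4]
opening: 0.568
gripper_force: 8.4
```

```bash
python3 - <<'E'
from h import *
s=pose()[0];print(s["eef_pos"],s["opening"],s["gripper_force"],s["contact_force"])
f=manip.grab_frame("side")
x0,y0,x1,y1=242,240,292,285
h=cv2.cvtColor(f["image"],cv2.COLOR_RGB2HSV)[y0:y1,x0:x1]
m=cv2.inRange(h,(0,0,120),(179,90,255))
for i,r in enumerate(m): print(y0+i,''.join('R' if 20<=h[i,j,0]<32 and h[i,j,1]>100 else 'o' if 5<h[i,j,0]<20 and h[i,j,1]>100 and h[i,j,2]>225 else ':' if 5<h[i,j,0]<20 and h[i,j,1]>100  else '#' if v else '.' for j,v in enumerate(r)))
print("jaw",w2px(f,[439,-329,29]),"jaw end",w2px(f,[439,-351,40]),"roll",w2px(f,[439,-329,52]))
E
```

```text
[ 435.78039855 -244.36067492   -2.66632075] 0.5676099140791508 8.35874369891826 [-0.07956182 -0.2609572  -1.41731177]
240 ####.......#.....:................................
241 ###........#.....:...........#....................
242 ###...............................................
243 ###.....................#.........................
244 ###...............................................
245 ##................................................
246 ##................................................
247 ##................................................
248 ##.............................................#..
249 #..............................................#..
250 #.................................................
251 #...........#..............#......................
252 #...........##.............#......................
253 ...........##..............##.....................
254 ...........##..............##.....................
255 ..........###..............##.....................
256 ..........##....::oo:::....##.....................
257 ..........##..:oooooooooo:.#...............
[... 851 characters left out ...]
::::::::ooo::.:::...................
274 ....::::ooo::::::::::oooo:::::....................
275 ....::::oooo:ooooooooooooo:::.....................
276 ##...::ooooooooooooooooooo::......................
277 #.....::::ooooooooooooo::::.......................
278 .......::::oooooooooo::::.........................
279 .........::::::::::::::......##...................
280 .##........::::::::.:........##...................
281 .##...............................................
282 ..................................................
283 ..................................................
284 ..................................................
jaw [259.5 265.7] jaw end [257.9 269.3] roll [258.6 261.1]
```

Request:
move_arm(commands="0 0 0 0 0 0 0;0 0 0 0 0 0 0.05;0 0 0 0 0 0 0.1;0 0 0 0 0 0 1;0 0 0 0 0 0 1;0 0 0 0 0 0 1;0 0 0 0 0 0 1", grip_force=30)

```text
t: 23.65
eef_pos: [435.9, -244.5, -2.5]
orientation: [0.0, 0.694, 0.72, 0.0]
contact_force: [-0.8, 1.4, 0.4]
opening: 0.432
gripper_force: 31.5
```

Request:
move_arm(commands="0 0 -0.02 0 0 0 1;0 0 -0.05 0 0 0 1;0 0 -0.09 0 0 0 1;0 0 -0.13 0 0 0 1;0 0 -0.17 0 0 0 1;0 0 -0.21 0 0 0 1;0 0 -0.25 0 0 0 1;0 0 -0.29 0 0 0 1;0 0 -0.32 0 0 0 1;0 0 -0.33 0 0 0 1")

```text
t: 24.65
eef_pos: [436.6, -244.9, 131.3]
orientation: [0.001, 0.694, 0.72, 0.0]
contact_force: [0.4, -0.0, -1.9]
opening: 0.433
gripper_force: 31.3
```

```bash
python3 - <<'E'
from h import *
s=pose()[0];print(s["eef_pos"],s["opening"],s["gripper_force"],s["contact_force"])
f=manip.grab_frame("side")
x0,y0,x1,y1=238,225,288,282
h=cv2.cvtColor(f["image"],cv2.COLOR_RGB2HSV)[y0:y1,x0:x1]
m=cv2.inRange(h,(0,0,120),(179,90,255))
for i,r in enumerate(m): print(y0+i,''.join('R' if 20<=h[i,j,0]<32 and h[i,j,1]>100 else 'o' if 5<h[i,j,0]<20 and h[i,j,1]>100 and h[i,j,2]>225 else ':' if 5<h[i,j,0]<20 and h[i,j,1]>100  else '#' if v else '.' for j,v in enumerate(r)))
print("roll",w2px(f,[439,-329,142+42]),w2px(f,[439,-329,142]))
E
```

```text
[ 436.61397363 -244.94774843  131.34386755] 0.43318314798712476 31.28562569618225 [ 0.40457435 -0.03850123 -1.89969431]
225 ###########.##..........##........................
226 ##########.####.........##........................
227 #############...........##........................
228 #############..:ooo:....##.............#..........
229 #############:oRRRo:o::.##........................
230 #########.##:ooooo:oRoo:##........................
231 ###########ooRoRoooRRRo:##........................
232 ##########:oooRR:oRRRRoo##...........##...........
233 ##########:oooRRRoRRRRoo:##..........#............
234 #########::oooRRRRRoRooo:##.......................
235 #########:::ooRRRRRoRoo::##.......................
236 #########:::ooooRRRooo::##........................
237 ##########:::oooooooo:::##........................
238 #######.##::::oooooo:::###........................
239 #######.##:::::::::::::##.........................
240 ##########::::::::::::####........................
241 #######.#.::::::::::::#...........................
242 #######..#.::::::::::::##................
[... 1487 characters left out ...]
.......
270 .......::::::::::::oooooooooooooooo:..............
271 .......::::::::::::ooooooooooooooo::.....##.......
272 .......::::::::::::ooooooooooooooo:...............
273 ........:::::::::::oooooooooooooo::...............
274 ........::::::::::oooooooooooooo::................
275 ........:::::::::oooooooooooooo::.................
276 .........::::o:::oooooooooooo:::..................
277 ..........:::o::ooooooooooo:::....................
278 ...........::::oooooooooo::::.....................
279 .............::::::::::::::......##...............
280 .....##........::::::::..........##...............
281 .....##...........................................
roll [252.9 231.8] [254.8 241.6]
```

The roll is up in the jaws with its underside at about 140 mm. I'll settle it, check the wells once more, then hand in.

Request:
move_arm(commands="0 0 0 0 0 0 1;0 0 0 0 0 0 1;0 0 0 0 0 0 1;0 0 0 0 0 0 1;0 0 0 0 0 0 1;0 0 0 0 0 0 1")

```text
t: 25.3
eef_pos: [435.8, -244.5, 129.3]
orientation: [-0.0, 0.694, 0.72, 0.0]
contact_force: [-0.3, 0.4, -1.3]
opening: 0.436
gripper_force: 31.3
```

```bash
python3 - <<'E'
from h import *
g=manip.grab_frame("top")
x0,y0,x1,y1=255,170,305,250
h=cv2.cvtColor(g["image"],cv2.COLOR_RGB2HSV)[y0:y1,x0:x1]
m=((h[:,:,0]>5)&(h[:,:,0]<30)&(h[:,:,1]>125)).astype(np.uint8)
n,l,st,c=cv2.connectedComponentsWithStats(m)
for i in range(1,n):
    if st[i,4]>40: print(st[i],px2w(g,c[i]+[x0,y0],28)[:2].round(1))
E
```

```text
[  9   1  39  71 118] [536.   66.7]
[ 23   3  18  18 247] [646.5  84.7]
[ 19  25  18  18 246] [573.4  96.4]
[ 15  47  20  19 263] [499.9 105.6]
```

```bash
python3 -c "
from cell import manip
print(manip.job_done())"
```

```text
the job is handed in; nothing more can be done
None
```

I handed the job in at about 25 s of the 64 s limit: both loose rolls measured within about 2 mm of their well centres, and the last roll was held still in the tongs about 14 cm above the worktop (no verdict came back).

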